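# Bolt the hot-tool box shut

## Robot

A 6-joint arm with a two-finger parallel gripper is mounted at the origin on the work surface. World frame = base frame: x ahead of the robot, y to its left, z up, the work surface at z = 0. Lengths are in m, angles in rad, forces in N, time in s.
With the tool pointing down it reaches from about 0.35 to 0.925 m from the base axis. Payload 6.4 kg.
Tool frame: the origin (TCP) lies on the centre line of the jaws, within the pads' length; the fingertips stand 22 mm ahead of it and the grasp point (between the pads) lies 3 mm ahead of it (bot.nose_length is the distance from the TCP to the fingertips, in m); z points along the fingers, x is the direction in which the jaws open and shut, and the axes are right-handed (so a half turn about z gives the same grasp; the last joint's range is limited). The gripper opens to 94 mm and grips with 3 to 60 N. Pads are 16 mm wide; open, the fingers measure 119 mm over their backs; the gripper's body (75 mm by 177 mm) begins 78 mm behind the grasp point.
Start: joints at [1.07, 0.245, 1.558, -0, 1.339, -0.174], TCP at [0.209, 0.616, 0.227] pointing down, gripper open.
Joint ranges: [-3.13, 3.13], [-1.02, 2.26], [0.13, 2.54], [-0.95, 4.09], [0.21, 2.88], [-2.74, 2.74]. Speed limits (rad/s): [2.57, 2.57, 3.14, 3.14, 3.14, 3.14].

## Interface

Orientations are given as a rotation vector (axis times angle).
In Python, from plant import bot gives the robot as it stands.
- The arm moves only by the tool send_rows, never from a script. Its argument "motion" is a list of rows, each an object of numbers: "rx", "ry", "rz": the turn, a rotation vector about the tool's x, y, z in rad; "tx", "ty", "tz": the shift along the tool's x, y, z in m; "jaw": the finger opening in m, from 0 to 0.094. A call has exactly 5 rows; each row is the pose to reach, as a shift and turn from the pose measured when the call began, along the tool's axes at that moment; what a row does not reach only later rows make up. A row lasts 1/10 s, in which the tool goes at most 50 mm and 8.59 degrees, less where a joint would pass 70% of its speed; a pose out of reach is approached as far as the arm can. A call with a gripper value outside its range is refused whole. The fingers move at their own pace and stop on an object; the grip force is fixed at half the most. Time passes only in rows, so rows that repeat a pose let the fingers close, or fill a call up. It gives the time, the measured TCP pose, the force and the opening at its end, in the units of the state.
- bot.observe(): the state, without advancing time (a new reading comes with each control period).
- bot.get_image(name): name is "scene" or "top" or "wrist"; returns a dict with "frame" (384x512x3 uint8, red, green, blue), "fx", "fy", "cx", "cy" (pixels), "dist_coeffs" ([k1, k2, p1, p2, k3] as OpenCV has them; the pictures are not rectified), "R" (3x3) and "t" (3): a world point X has camera coordinates R X + t. Camera axes: x right, y down, z forward; pixel columns grow to the right and rows downward; lengths in m; the calibration is good to about 2 mm. A picture is of the moment at which its call begins. There is no depth.
- bot.sign_off(): hands the job in, once; it reports no verdict.
Trained networks look in a picture, given as the dict that the camera call returned (one of the last four; its "shot" number tells which), for a name from the list of things; names that differ only in an ending like _2 or _b are one class to them, and where a whole thing is asked for, a point or a joint stands for the part that bears it (a point fixed in the world has none). Each returns a list of dicts, best first, with "score" (0 to 1); they miss things now and then, are a little off and sometimes report something else, mostly with a low value. They report only what shows in the picture. A call takes as long as a camera call.
- bot.find_in(thing, picture): "bbox" ([centre column, centre row, width, height] in pixels, round what is visible of it).
- bot.regions_of(thing, picture): "pixels" (384x512 bool, what is visible of it) and "bbox" ([centre column, centre row, width, height] in pixels, round what is visible of it).
- bot.pinpoint(thing, picture): "position" ([column, row] in pixels: a listed point, or the origin of a listed thing).
The state is a dict: "time": time; "joint_positions": joint angles; "joint_vel": joint speeds; "joint_efforts": joint torques, N m; "eef_pos": TCP position; "tcp_rot": TCP orientation; "wrist_force": force on the tool from outside, world axes, zero at the start; "torque": the same for the moment, N m; "finger_gap": opening from 0.0 (shut) to 1.0 (fully open).
Only numpy, scipy, OpenCV 4.12 (cv2) and the standard library are available. Lean on these libraries where they do the work, as an engineer would, in place of code of your own. Each camera call takes 0.05 s, during which the arm holds its last target. There are 200 camera calls.

## Task

Lock up the blue hot-tool box: press the red spring catch down with one fingertip and, keeping it held down all the way, push the yellow tab with the other fingertip to slide the bolt fully home into its keeper. Then let go so that the catch springs back up and locks the bolt. Be gentle and do not force the bolt or the catch, do not grip or lift anything, and leave everything else on the bench and on the box where it is.

Things in the scene. Friction and masses are not known exactly. Their poses are not given: they have to be found in the camera images.
- hotbox: blue steel hot-tool box fixed to the bench, 250 (x) x 340 (y) x 85 mm high; origin at the centre of its underside. Its y axis is the way the bolt slides home, z is up. Bolt centreline at box x = +20 mm, red catch bar's at x = -32 mm: side by side, 52 mm apart, a 23 mm gap between catch bar and yellow tab. Apart from tab and catch nothing on it is higher than 112 mm above its origin
- bolt_tab (a point): centre of the top edge of the yellow upright thumb tab on the bolt, 149 mm above the box origin; the tab is 30 mm wide (box x), 8 mm thick (box y) and stands 37 mm clear above the straps and bar (112 mm). It moves with the bolt; the face to push is on the box's -y side, 4 mm behind this point
- catch_top (a point): centre of the top face of the red spring catch, a push bar parallel to the bolt, 28 mm wide (box x), 110 mm long (box y), top 131 mm above the box origin when up. It moves straight down and can be pressed anywhere along its length; at the start it reaches from 50 mm behind the tab's centre (box -y) to 60 mm ahead of it
- bolt (a joint): travel of the bolt in m: 0 drawn back, 0.040 fully home in the keeper (end stop); grows along the box's y axis. It slides stiffly (2 to 3 N) while the catch is down. Five comb teeth on the bolt, 13.3 mm apart, meet a tongue on the catch: with the catch up the bolt is locked at 0, 0.013, 0.027 or 0.040, with 2.7 mm of play either way
- catch (a joint): how far the catch is pressed, in m: 0 up, 0.012 fully down (stop). The bolt is free beyond about 0.006. Spring force about 4 N at the top, 7.5 N fully down. It springs back when released, but only if the bolt stands at one of its locking positions
- tape_roll: bystander: orange roll of tape lying flat on the box top behind the bolt, 52 mm across, 18 mm high; origin at the centre of its underside
- eraser: bystander: blue eraser lying on the box top behind the bolt, 24 x 50 x 14 mm; origin at the centre of its underside
- glue_gun: bystander: blue hot-glue gun lying on its side on the bench, about 210 x 125 x 36 mm; origin on its underside near the middle of the barrel
- scissors: bystander: orange-handled scissors lying on the bench, about 175 x 70 x 10 mm; origin at the pivot, underside
- pva_bottle: bystander: white glue bottle with red cap, standing, 56 mm across, 140 mm high; origin at the centre of its underside
- meter: bystander: yellow multimeter lying on the bench, 130 x 70 x 44 mm; origin at the centre of its underside
- marker_cup: bystander: white cup of marker pens, 72 mm across, 140 mm high with the pens; origin at the centre of its underside

How it is judged:
By the outcome, as a careful person would: the job done as asked, in the order asked, and still so for the second after the job is handed in, with the robot touching nothing.
It also fails if it takes over 37 s, if anything falls off the work surface, if the arm or the gripper's body presses on something with over 40 N, if the wrist force passes 120 N, or if a joint passes its speed limit or range.

## Working session

There is one attempt and no reset: what is moved stays moved. The work goes in short steps, Python scripts to look and compute and a tool call to move; the robot and the scene stay as the last step left them, time stands still between calls to the robot, and variables do not carry over. Pictures are saved under pics/ and viewed, on a budget of 10 in all, crops included, one or two more only if the job needs it, and the job is handed in when it is done.

Besides the shell and the picture viewer there is one more tool, called after "Call:" by a JSON object that holds its "fn" and its "kwargs", one argument or row to a line. send_rows: Moves the arm, as the interface text tells. Its arguments: {"type":"object","properties":{"motion":{"type":"array"}},"required":["motion"]}

```bash
mkdir -p pics; ls
cat > h.py <<'E'
import numpy as np,cv2
from plant import bot
def K(p): return np.array([[p['fx'],0,p['cx']],[0,p['fy'],p['cy']],[0,0,1.]])
def ray(p,uv):
    n=cv2.undistortPoints(np.array([[uv]],float),K(p),np.array(p['dist_coeffs'],float)).ravel()
    R=np.array(p['R']);return -R.T@np.array(p['t']),R.T@np.array([n[0],n[1],1.])
def atz(p,uv,z):
    o,d=ray(p,uv);return o+d*(z-o[2])/d[2]
def tri(obs):
    A=np.zeros((3,3));b=np.zeros(3)
    for p,uv in obs:
        o,d=ray(p,uv);d=d/np.linalg.norm(d);M=np.eye(3)-np.outer(d,d);A+=M;b+=M@o
    return np.linalg.solve(A,b)
def proj(p,X):
    return cv2.projectPoints(np.array([X],float),cv2.Rodrigues(np.array(p['R']))[0],np.array(p['t'],float),K(p),np.array(p['dist_coeffs'],float))[0].ravel()
E
python3 - <<'E'
from h import *
P={n:bot.get_image(n) for n in('scene','top','wrist')}
cv2.imwrite('pics/a.png',np.vstack([P['scene']['frame'],])[:,:,::-1])
cv2.imwrite('pics/b.png',P['top']['frame'][:,:,::-1])
for th in('bolt_tab','catch_top','hotbox','tape_roll','eraser'):
    o=[]
    for n in P:
        r=bot.pinpoint(th,P[n])
        print(th,n,[(np.round(q['position'],1),round(q['score'],2)) for q in r[:2]])
        if r and n!='wrist': o.append((P[n],r[0]['position']))
    if len(o)>1: print('  tri',tri(o))
s=bot.observe();print(s['time'],s['eef_pos'],s['tcp_rot'],s['wrist_force'],bot.nose_length)
E
```

```text
pics
bolt_tab scene [(array([266.3, 181.1]), 0.88)]
bolt_tab top [(array([242.5, 199.4]), 0.79), (array([243.5, 216. ]), 0.24)]
bolt_tab wrist []
  tri [0.51868567 0.00704193 0.14919179]
catch_top scene [(array([271.9, 175.4]), 0.74)]
catch_top top [(array([245. , 212.7]), 0.72)]
catch_top wrist []
  tri [0.48017823 0.00777223 0.13584179]
hotbox scene [(array([278., 205.]), 0.57)]
hotbox top [(array([229.6, 211.4]), 0.67), (array([239.2, 198.2]), 0.21)]
hotbox wrist []
  tri [0.49909775 0.05041814 0.0121047 ]
tape_roll scene [(array([244.2, 208.4]), 0.43)]
tape_roll top [(array([262.2, 173.3]), 0.6), (array([240. , 200.5]), 0.34)]
tape_roll wrist []
  tri [ 0.60252778 -0.04652812  0.08617794]
eraser scene [(array([296.4, 216.9]), 0.64)]
eraser top []
eraser wrist []
0.9 [0.20866117 0.6155987  0.22747395] [-2.55323773e+00 -1.83045387e+00  1.94007134e-05] [-0.2192211  -0.08470388  0.70831333] 0.022
```

View pics/a.png

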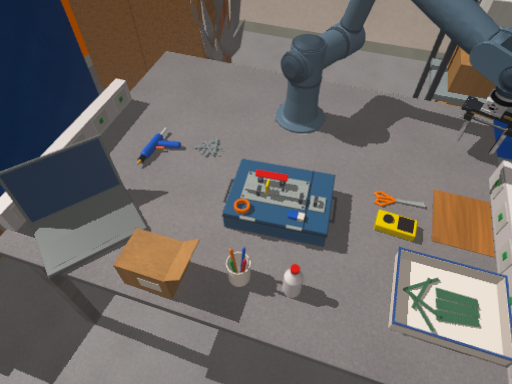

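View pics/b.png

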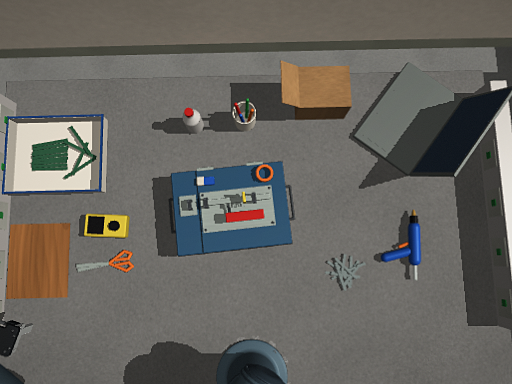

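The wide scene shows the box, with the red catch at about (270,175). In the top view, the tab is at about (243,198), the catch at (245,215), the keeper to the left (world +y) at (186,204), and the tape and eraser on the far side. The box is yawed roughly +6°. I'll move to a hover and look from there.

Call:
{"fn": "send_rows", "kwargs": {
  "motion": [
    {"tx": -0.03,"ty": 0.028,"tz": -0.01,"rz": 0.12,"jaw": 0.04},
    {"tx": -0.063,"ty": 0.059,"tz": -0.02,"rz": 0.24,"jaw": 0.04},
    {"tx": -0.096,"ty": 0.09,"tz": -0.03,"rz": 0.36,"jaw": 0.04},
    {"tx": -0.129,"ty": 0.12,"tz": -0.04,"rz": 0.48,"jaw": 0.04},
    {"tx": -0.162,"ty": 0.15,"tz": -0.05,"rz": 0.6,"jaw": 0.04}
  ]
}}

```text
invalid input at $.motion[0]: expected keys rx, ry, rz, tx, ty, tz, jaw
```

```bash
cat >> h.py <<'E'
from scipy.spatial.transform import Rotation as Ro
def go(x,y,z,yaw):
    s=bot.observe();R=Ro.from_rotvec(s['tcp_rot']);T=Ro.from_euler('z',yaw)*Ro.from_euler('x',np.pi)
    print('t %.2f'%s['time'],'pos',np.round(s['eef_pos'],4),'yaw %.4f'%np.arctan2(*R.as_matrix()[[1,0],0]),'F',np.round(s['wrist_force'],1),'gap %.4f'%(s['finger_gap']*.094))
    print('shift',np.round(R.inv().apply(np.array([x,y,z])-s['eef_pos']),4),'turn',np.round((R.inv()*T).as_rotvec(),4))
E
python3 -c "
from h import *
go(.5,-.03,.30,.1)"
```

```text
t 0.90 pos [0.2087 0.6156 0.2275] yaw 1.2440 F [-0.2 -0.1  0.7] gap 0.0941
shift [-0.5179  0.4832 -0.0725] turn [-0.     0.     1.144]
```

Call:
{"fn": "send_rows", "kwargs": {
  "motion": [
    {"rx": 0,"ry": 0,"tx": -0.03,"ty": 0.028,"tz": -0.01,"rz": 0.12,"jaw": 0.04},
    {"rx": 0,"ry": 0,"tx": -0.063,"ty": 0.059,"tz": -0.02,"rz": 0.24,"jaw": 0.04},
    {"rx": 0,"ry": 0,"tx": -0.096,"ty": 0.09,"tz": -0.03,"rz": 0.36,"jaw": 0.04},
    {"rx": 0,"ry": 0,"tx": -0.129,"ty": 0.12,"tz": -0.04,"rz": 0.48,"jaw": 0.04},
    {"rx": 0,"ry": 0,"tx": -0.162,"ty": 0.15,"tz": -0.05,"rz": 0.6,"jaw": 0.04}
  ]
}}

```text
time: 1.4
eef_pos: [0.2991, 0.4124, 0.278]
tcp_rot: [-2.982, -0.987, -0.001]
wrist_force: [0.9, 0.1, -0.4]
finger_gap: 0.612
```

```bash
python3 -c "
from h import *
go(.5,-.03,.30,.1)"
```

```text
t 1.40 pos [0.2991 0.4124 0.278 ] yaw 0.6395 F [ 0.9  0.1 -0.4] gap 0.0575
shift [-0.1028  0.4749 -0.0221] turn [-1.000e-04 -5.000e-04  5.395e-01]
```

Call:
{"fn": "send_rows", "kwargs": {
  "motion": [
    {"rx": 0,"ry": 0,"tx": -0.01,"ty": 0.047,"tz": -0.005,"rz": 0.11,"jaw": 0.04},
    {"rx": 0,"ry": 0,"tx": -0.02,"ty": 0.095,"tz": -0.01,"rz": 0.22,"jaw": 0.04},
    {"rx": 0,"ry": 0,"tx": -0.03,"ty": 0.142,"tz": -0.015,"rz": 0.33,"jaw": 0.04},
    {"rx": 0,"ry": 0,"tx": -0.04,"ty": 0.19,"tz": -0.02,"rz": 0.44,"jaw": 0.04},
    {"rx": 0,"ry": 0,"tx": -0.05,"ty": 0.237,"tz": -0.022,"rz": 0.54,"jaw": 0.04}
  ]
}}

```text
time: 1.9
eef_pos: [0.401, 0.1907, 0.3009]
tcp_rot: [-3.137, -0.15, -0.004]
wrist_force: [1.3, 0.1, 0.2]
finger_gap: 0.427
```

```bash
python3 -c "
from h import *
go(.5,-.03,.30,.1)"
```

```text
t 1.90 pos [0.401  0.1907 0.3009] yaw 0.0954 F [1.3 0.1 0.2] gap 0.0401
shift [0.0775 0.2291 0.001 ] turn [-0.0004 -0.0026 -0.0046]
```

Call:
{"fn": "send_rows", "kwargs": {
  "motion": [
    {"rx": 0,"ry": 0,"tx": 0.015,"ty": 0.045,"tz": 0,"rz": 0,"jaw": 0.04},
    {"rx": 0,"ry": 0,"tx": 0.03,"ty": 0.09,"tz": 0,"rz": 0,"jaw": 0.04},
    {"rx": 0,"ry": 0,"tx": 0.046,"ty": 0.136,"tz": 0,"rz": 0,"jaw": 0.04},
    {"rx": 0,"ry": 0,"tx": 0.062,"ty": 0.183,"tz": 0,"rz": 0,"jaw": 0.04},
    {"rx": 0,"ry": 0,"tx": 0.077,"ty": 0.229,"tz": 0.001,"rz": 0,"jaw": 0.04}
  ]
}}

```text
time: 2.4
eef_pos: [0.5, -0.0321, 0.3004]
tcp_rot: [-3.138, -0.149, -0.006]
wrist_force: [0.7, 1.0, 0.1]
finger_gap: 0.424
```

Run:
```python
from h import *
go(.5,-.03,.25,.1)
P={n:bot.get_image(n) for n in('scene','top','wrist')}
p=P['wrist'];print('cam',-np.array(p['R']).T@p['t'])
cv2.imwrite('pics/c.png',p['frame'][:,:,::-1])
for th in('bolt_tab','catch_top','hotbox'):
    for n in P:
        r=bot.pinpoint(th,P[n])
        print(th,n,[(np.round(q['position'],1),round(q['score'],2),atz(P[n],q['position'],{'bolt_tab':.149,'catch_top':.131,'hotbox':0}[th]).round(4)) for q in r[:2]])
for n in ('top','wrist'):
    r=bot.regions_of('catch_top',P[n])
    if r:
        m=r[0]['pixels'].astype(np.uint8);c=max(cv2.findContours(m,0,2)[0],key=cv2.contourArea)
        b=cv2.boxPoints(cv2.minAreaRect(c)); print(n,r[0]['score'],[ (q.round(), atz(P[n],q,.131).round(4)) for q in b])
```

```text
t 2.40 pos [ 0.5    -0.0321  0.3004] yaw 0.0949 F [0.7 1.  0.1] gap 0.0399
shift [-0.     -0.0021  0.0504] turn [-0.0001 -0.0037 -0.0051]
cam [0.49539951 0.03692045 0.45629953]
bolt_tab scene [(array([267.9, 184.1]), 0.67, array([0.5298, 0.0122, 0.149 ])), (array([271.5, 175.8]), 0.18, array([0.4925, 0.0131, 0.149 ]))]
bolt_tab top [(array([245.6, 199.4]), 0.75, array([0.5176, 0.0017, 0.149 ]))]
bolt_tab wrist [(array([290.5, 144.5]), 0.65, array([0.5267, 0.0069, 0.149 ]))]
catch_top scene [(array([268.7, 173.6]), 0.8, array([ 0.471 , -0.0025,  0.131 ]))]
catch_top top [(array([243.3, 214.4]), 0.61, array([0.4767, 0.0096, 0.131 ]))]
catch_top wrist [(array([263.8,  98.5]), 0.25, array([0.4997, 0.0447, 0.131 ]))]
hotbox scene [(array([277.9, 205. ]), 0.86, array([0.4922, 0.0425, 0.    ]))]
hotbox top [(array([231.2, 210.2]), 0.95, array([0.5024, 0.0518, 0.    ])), (array([192.4, 126.6]), 0.41, array([0.7804, 0.1742, 0.    ]))]
hotbox wrist [(array([263.5,  97.4]), 0.79, array([0.5009, 0.0492, 0.    ]))]
top 0.7 [(array([231., 216.], dtype=float32), array([0.4739, 0.0446, 0.131 ])), (array([234., 208.], dtype=float32), array([0.4969, 0.0365, 0.131 ])), (array([252., 214.], dtype=float32), array([ 0.4787, -0.0139,  0.131 ])), (array([249., 222.], dtype=float32), array([ 0.4557, -0.0056,  0.131 ]))]
wrist 0.81 [(array([189., 182.], dtype=float32), array([ 0.4351, -0.0396,  0.131 ])), (array([222.,  69.], dtype=float32), array([0.4595, 0.0674, 0.131 ])), (array([278.,  85.], dtype=float32), array([0.5113, 0.0578, 0.131 ])), (array([245., 198.], dtype=float32), array([ 0.4905, -0.0508,  0.131 ]))]
```

View pics/c.png

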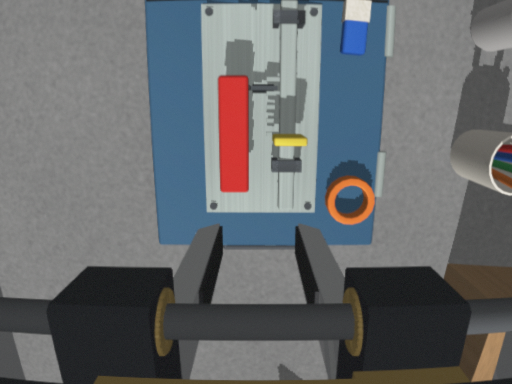

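The wrist view shows the red catch bar spanning (219–249, 76–191), the yellow tab at (290,141), the strap behind it at (286,164) and the tape at (350,200). The keeper is at the top (+y). Next I'll refine with colour blobs.

```bash
cat >> h.py <<'E'
def blobs(p,show=True):
    h=cv2.cvtColor(p['frame'],cv2.COLOR_RGB2HSV);H,S,V=cv2.split(h);o={}
    for n,m in(('red',((H<6)|(H>174))&(S>180)&(V>90)),('yel',(H>20)&(H<34)&(S>150)&(V>90))):
        k,l,st,ce=cv2.connectedComponentsWithStats(m.astype(np.uint8))
        i=max(range(1,k),key=lambda i:st[i,4]);c=cv2.findContours((l==i).astype(np.uint8),0,2)[0][0]
        o[n]=(ce[i],cv2.boxPoints(cv2.minAreaRect(c)),st[i])
    return o
E
python3 - <<'E'
from h import *
for n in('wrist','top'):
    p=bot.get_image(n)
    for k,(c,b,st) in blobs(p).items():
        z=.131 if k=='red' else .149
        W=np.array([atz(p,q,z) for q in b])
        e=[W[(i+1)%4]-W[i] for i in range(4)];L=[np.linalg.norm(x) for x in e]
        j=int(np.argmax(L[:2]));a=np.arctan2(e[j][1],e[j][0])
        print(n,k,st,'centre',atz(p,c,z).round(4),'box',W.mean(0).round(4),'L',np.round(L[:2],4),'ang',a.round(4),b.round(1).tolist())
E
```

```text
wrist red [ 221   82   29  115 3094] centre [0.4745 0.0111 0.131 ] box [0.475  0.0087 0.131 ] L [0.1067 0.0254] ang 1.644 [[221.0, 196.0], [221.0, 82.0], [249.0, 82.0], [249.0, 196.0]]
wrist yel [274 140  34  12 343] centre [0.525  0.0106 0.149 ] box [0.5254 0.0112 0.149 ] L [0.0098 0.0292] ang 0.0992 [[274.0, 151.0], [274.0, 140.0], [307.0, 140.0], [307.0, 151.0]]
top red [227 211  21  10 151] centre [0.4734 0.0259 0.131 ] box [0.474  0.0277 0.131 ] L [0.0573 0.0258] ang -1.5968 [[227.0, 211.0], [247.0, 211.0], [247.0, 220.0], [227.0, 220.0]]
top yel [ 84 214  45  24 565] centre [0.4518 0.3846 0.149 ] box [0.4541 0.3953 0.149 ] L [0.0626 0.1248] ang -1.6296 [[83.69999694824219, 235.89999389648438], [84.4000015258789, 213.60000610351562], [128.5, 215.0], [127.80000305175781, 237.3000030517578]]
```

```bash
python3 -c "
from h import *
go(.5024,-.0139,.175,.098)"
```

```text
t 3.20 pos [ 0.4994 -0.0297  0.3001] yaw 0.0958 F [ 0.5 -0.  -0. ] gap 0.0399
shift [ 0.0041 -0.0154  0.1251] turn [-0.0004 -0.0027 -0.0022]
```

Call:
{"fn": "send_rows", "kwargs": {
  "motion": [
    {"rx": 0,"ry": -0.003,"tx": 0.004,"ty": -0.015,"tz": 0.03,"rz": -0.002,"jaw": 0.04},
    {"rx": 0,"ry": -0.003,"tx": 0.004,"ty": -0.015,"tz": 0.06,"rz": -0.002,"jaw": 0.04},
    {"rx": 0,"ry": -0.003,"tx": 0.004,"ty": -0.015,"tz": 0.09,"rz": -0.002,"jaw": 0.04},
    {"rx": 0,"ry": -0.003,"tx": 0.004,"ty": -0.015,"tz": 0.115,"rz": -0.002,"jaw": 0.04},
    {"rx": 0,"ry": -0.003,"tx": 0.004,"ty": -0.015,"tz": 0.125,"rz": -0.002,"jaw": 0.04}
  ]
}}

```text
time: 3.7
eef_pos: [0.5007, -0.0139, 0.1723]
tcp_rot: [-3.136, -0.154, 0.007]
wrist_force: [0.1, 0.1, -0.5]
finger_gap: 0.425
```

Run:
```python
from h import *
import time
bot.get_image('top');p=bot.get_image('wrist')
go(.5024,-.0139,.155,.098)
for k,(c,b,st) in blobs(p).items():
    z=.131 if k=='red' else .149
    print(k,st,atz(p,b.mean(0),z).round(4),b.round(0).tolist())
    
cv2.imwrite('pics/d.png',p['frame'][:,:,::-1])
```

```text
t 3.80 pos [ 0.5015 -0.0141  0.1738] yaw 0.0978 F [ 0.5 -0.   0.8] gap 0.0401
shift [ 0.001  -0.0001  0.0188] turn [-0.0014  0.0031 -0.0002]
red [ 193   94   48  177 5991] [0.4743 0.0123 0.131 ] [[193.0, 94.0], [240.0, 94.0], [240.0, 270.0], [193.0, 270.0]]
yel [ 279  183   56   27 1266] [0.5249 0.0135 0.149 ] [[279.0, 183.0], [334.0, 183.0], [334.0, 209.0], [279.0, 209.0]]
```

View pics/d.png

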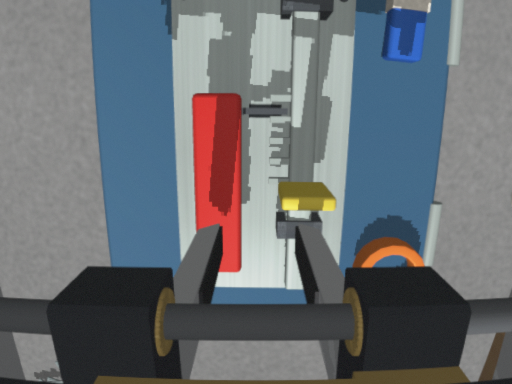

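Run:
```python
from h import *
p=bot.get_image('wrist')
by=np.array([-.098,.995]);bx=np.array([.995,.098])
s=bot.observe();c=s['eef_pos'][:2]
for n,uv,z in (('tabrear',(307,209.5),.149),('tabfrontTop',(306,196),.149),('tabL',(280,209),.149),('tabR',(334,209),.149),('redL',(196,250),.131),('redR',(241,250),.131),('redL2',(194,100),.131),('redR2',(240.5,100),.131),('redrear',(230,271),.131),('redfront',(217,94),.131)):
    w=atz(p,uv,z);d=w[:2]-c;print(n,w.round(4),'rel tool box-x %.4f box-y %.4f'%(d@bx,d@by))
R=Ro.from_rotvec(s['tcp_rot'])
for x in(-.0325,-.02,.02,.0325):
    for y in (-.008,.008): print('tip',x,y,proj(p,R.apply([x,y,.022])+s['eef_pos']).round(0))
```

```text
tabrear [0.5274 0.0053 0.149 ] rel tool box-x 0.0268 box-y 0.0171
tabfrontTop [0.5259 0.0128 0.149 ] rel tool box-x 0.0259 box-y 0.0248
tabL [0.5126 0.0041 0.149 ] rel tool box-x 0.0120 box-y 0.0174
tabR [0.5422 0.007  0.149 ] rel tool box-x 0.0416 box-y 0.0174
redL [ 0.4652 -0.0329  0.131 ] rel tool box-x -0.0389 box-y -0.0147
redR [ 0.4932 -0.0299  0.131 ] rel tool box-x -0.0108 box-y -0.0146
redL2 [0.4591 0.0575 0.131 ] rel tool box-x -0.0361 box-y 0.0758
redR2 [0.4851 0.0599 0.131 ] rel tool box-x -0.0100 box-y 0.0756
redrear [ 0.4874 -0.045   0.131 ] rel tool box-x -0.0179 box-y -0.0290
redfront [0.4717 0.0619 0.131 ] rel tool box-x -0.0231 box-y 0.0790
tip -0.0325 -0.008 [198. 228.]
tip -0.0325 0.008 [200. 255.]
tip -0.02 -0.008 [221. 228.]
tip -0.02 0.008 [222. 255.]
tip 0.02 -0.008 [295. 228.]
tip 0.02 0.008 [294. 255.]
tip 0.0325 -0.008 [318. 228.]
tip 0.0325 0.008 [317. 255.]
```

Run:
```python
from h import *
p=bot.get_image('wrist');h=cv2.cvtColor(p['frame'],cv2.COLOR_RGB2HSV);H,S,V=cv2.split(h)
A=[];B=[];C=[]
red=((H<6)|(H>174))&(S>180)&(V>60); blue=(H>95)&(H<115)&(S>130)
for r in range(110,225,5):
    w=np.where(red[r])[0];A.append(atz(p,(w[0],r),.131)[:2])
    w=np.where(blue[r])[0];
    g=np.where(np.diff(w)>20)[0]
    B.append(atz(p,(w[0],r),.085)[:2]); C.append(atz(p,(w[g[0]]+.5,r),.088)[:2])
for n,X in(('redL',A),('boxL',B),('plateL',C)):
    X=np.array(X);k=np.polyfit(X[:,1],X[:,0],1);print(n,-np.arctan(k[0]).round(4),'res',np.std(X[:,0]-np.polyval(k,X[:,1])).round(4))
s=bot.observe();go(s['eef_pos'][0]+.001,s['eef_pos'][1],.15,.085)
```

```text
Traceback (most recent call last):
IndexError: index 0 is out of bounds for axis 0 with size 0
```

Run:
```python
from h import *
p=bot.get_image('wrist');h=cv2.cvtColor(p['frame'],cv2.COLOR_RGB2HSV);H,S,V=cv2.split(h)
A=[];B=[];C=[]
red=((H<6)|(H>174))&(S>180)&(V>60); blue=(H>95)&(H<115)&(S>110)
print(h[150,100:200:12].tolist())
for r in range(110,225,5):
    w=np.where(red[r])[0];A.append(atz(p,(w[0],r),.131)[:2])
    w=np.where(blue[r,:230])[0]
    if len(w)<40: continue
    B.append(atz(p,(w[0],r),.085)[:2]); C.append(atz(p,(w[w<190][-1],r),.088)[:2])
for n,X in(('redL',A),('boxL',B),('plateL',C)):
    X=np.array(X)
    if len(X)<5: print(n,len(X));continue
    k=np.polyfit(X[:,1],X[:,0],1);print(n,-np.arctan(k[0]).round(4),'res',np.std(X[:,0]-np.polyval(k,X[:,1])).round(4))
s=bot.observe();go(s['eef_pos'][0]+.001,s['eef_pos'][1],.15,.085)
```

```text
[[103, 121, 141], [104, 121, 143], [103, 121, 141], [103, 121, 141], [103, 123, 143], [103, 123, 141], [103, 75, 153], [74, 15, 184], [0, 188, 218]]
redL 0.0879 res 0.0002
boxL 0.0864 res 0.0003
plateL 0.0823 res 0.0002
t 3.95 pos [ 0.5034 -0.0147  0.1768] yaw 0.0978 F [-0.6  1.1 -0.2] gap 0.0402
shift [0.0009 0.0001 0.0268] turn [ 0.0006 -0.0024  0.0128]
```

Call:
{"fn": "send_rows", "kwargs": {
  "motion": [
    {"rx": 0,"ry": 0,"tx": 0,"ty": 0,"tz": 0.006,"rz": 0.006,"jaw": 0.04},
    {"rx": 0,"ry": -0.001,"tx": 0,"ty": 0,"tz": 0.012,"rz": 0.012,"jaw": 0.04},
    {"rx": 0,"ry": -0.002,"tx": 0,"ty": -0.001,"tz": 0.018,"rz": 0.012,"jaw": 0.04},
    {"rx": 0,"ry": -0.002,"tx": 0,"ty": -0.001,"tz": 0.022,"rz": 0.012,"jaw": 0.04},
    {"rx": 0,"ry": -0.002,"tx": 0,"ty": -0.001,"tz": 0.026,"rz": 0.012,"jaw": 0.04}
  ]
}}

```text
time: 4.45
eef_pos: [0.5031, -0.0136, 0.1505]
tcp_rot: [3.138, 0.135, -0.001]
wrist_force: [-2.4, 0.2, 4.8]
finger_gap: 0.427
```

Run:
```python
from h import *
F=[];Z=[]
for i in range(6):
    bot.get_image('scene');s=bot.observe();F.append(s['wrist_force']);Z.append(s['eef_pos'])
print(np.round(F,1).tolist());print(np.mean(Z,0).round(4),np.std(Z,0).round(4))
go(.503,-.0139,.143,.086)
```

```text
[[-1.2, 0.4, 4.0], [-2.0, 0.8, 3.5], [-2.4, 0.6, 4.5], [-3.2, 1.4, 4.4], [-3.0, 0.6, 4.6], [-3.0, 0.7, 4.3]]
[ 0.5031 -0.0136  0.1508] [0.     0.     0.0003]
t 4.75 pos [ 0.5032 -0.0136  0.151 ] yaw 0.0858 F [-3.   0.7  4.3] gap 0.0398
shift [-0.0002  0.0003  0.008 ] turn [ 0.0004  0.0002 -0.0002]
```

Call:
{"fn": "send_rows", "kwargs": {
  "motion": [
    {"rx": 0,"ry": 0,"tx": 0,"ty": 0,"tz": 0.002,"rz": 0,"jaw": 0.04},
    {"rx": 0,"ry": 0,"tx": 0,"ty": 0,"tz": 0.004,"rz": 0,"jaw": 0.04},
    {"rx": 0,"ry": 0,"tx": 0,"ty": 0,"tz": 0.006,"rz": 0,"jaw": 0.04},
    {"rx": 0,"ry": 0,"tx": 0,"ty": 0,"tz": 0.008,"rz": 0,"jaw": 0.04},
    {"rx": 0,"ry": 0,"tx": 0,"ty": 0,"tz": 0.008,"rz": 0,"jaw": 0.04}
  ]
}}

```text
time: 5.25
eef_pos: [0.5032, -0.0136, 0.143]
tcp_rot: [3.138, 0.135, -0.0]
wrist_force: [-3.7, 0.7, 6.2]
finger_gap: 0.425
```

```bash
cat >> h.py <<'E'
def st(n=6):
    F=[];Z=[]
    for i in range(n):
        bot.get_image('scene');s=bot.observe();F.append(s['wrist_force']);Z.append(s['eef_pos'])
    print('Fmean',np.mean(F,0).round(2),'pos',np.mean(Z,0).round(4))
E
python3 - <<'E'
from h import *
st();go(.5014,.005,.143,.086)
p=bot.get_image('wrist')
for k,(c,b,s) in blobs(p).items(): print(k,s)
cv2.imwrite('pics/e.png',p['frame'][:,:,::-1])
E
```

```text
Fmean [-3.49  0.72  6.1 ] pos [ 0.5032 -0.0136  0.1432]
t 5.55 pos [ 0.5032 -0.0136  0.1433] yaw 0.0859 F [-3.3  0.6  6. ] gap 0.0400
shift [-0.0002 -0.0187  0.0003] turn [ 0.0004  0.0003 -0.0001]
red [ 179   93   55  193 6766]
yel [ 276  193   66   35 1875]
```

View pics/e.png

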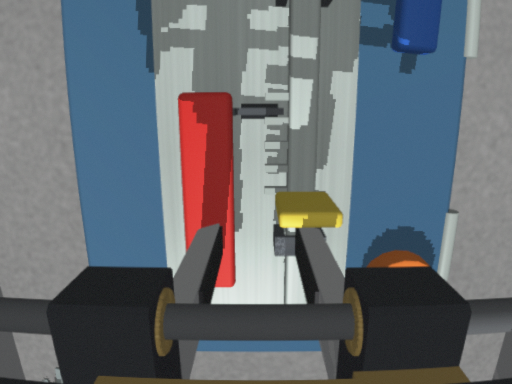

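The catch is partly pressed (6.1 N). The tab is just ahead of the right fingertip, with its top at (307,210). I'll press about 1.5 mm more and approach the tab.

Call:
{"fn": "send_rows", "kwargs": {
  "motion": [
    {"rx": 0,"ry": 0,"tx": 0,"ty": 0,"tz": 0.0008,"rz": 0,"jaw": 0.04},
    {"rx": 0,"ry": 0,"tx": 0,"ty": 0,"tz": 0.0015,"rz": 0,"jaw": 0.04},
    {"rx": 0,"ry": 0,"tx": 0,"ty": -0.002,"tz": 0.0015,"rz": 0,"jaw": 0.04},
    {"rx": 0,"ry": 0,"tx": 0,"ty": -0.004,"tz": 0.0015,"rz": 0,"jaw": 0.04},
    {"rx": 0,"ry": 0,"tx": 0,"ty": -0.006,"tz": 0.0015,"rz": 0,"jaw": 0.04}
  ]
}}

```text
time: 6.1
eef_pos: [0.5042, -0.0094, 0.1429]
tcp_rot: [3.134, 0.136, 0.005]
wrist_force: [0.4, -5.1, 6.7]
finger_gap: 0.428
```

Run:
```python
from h import *
st(4);go(.503-.086*.020,-.0139+.996*.020,.1418,.086)
p=bot.get_image('wrist')
for k,(c,b,s) in blobs(p).items(): print(k,s)
```

```text
Fmean [-1.24 -4.52  5.97] pos [ 0.5043 -0.0092  0.143 ]
t 6.30 pos [ 0.5043 -0.0092  0.143 ] yaw 0.0866 F [-2.2 -4.5  6.8] gap 0.0402
shift [-0.0017 -0.0154  0.0012] turn [ 0.0046 -0.0033  0.0006]
red [ 176  102   56  190 6436]
yel [ 274  200   65   37 1938]
```

Call:
{"fn": "send_rows", "kwargs": {
  "motion": [
    {"rx": 0.001,"ry": -0.001,"tx": 0,"ty": 0,"tz": 0.002,"rz": 0,"jaw": 0.04},
    {"rx": 0.002,"ry": -0.002,"tx": -0.001,"ty": -0.002,"tz": 0.002,"rz": 0,"jaw": 0.04},
    {"rx": 0.004,"ry": -0.003,"tx": -0.001,"ty": -0.005,"tz": 0.002,"rz": 0,"jaw": 0.04},
    {"rx": 0.004,"ry": -0.003,"tx": -0.001,"ty": -0.008,"tz": 0.002,"rz": 0,"jaw": 0.04},
    {"rx": 0.004,"ry": -0.003,"tx": -0.001,"ty": -0.011,"tz": 0.002,"rz": 0,"jaw": 0.04}
  ]
}}

```text
time: 6.85
eef_pos: [0.5041, -0.0007, 0.1423]
tcp_rot: [3.132, 0.137, 0.007]
wrist_force: [-1.4, -8.5, 6.5]
finger_gap: 0.425
```

Run:
```python
from h import *
st(4);go(.503-.086*.030,-.0139+.996*.030,.1415,.086)
p=bot.get_image('wrist')
for k,(c,b,s) in blobs(p).items(): print(k,s)
cv2.imwrite('pics/f.png',p['frame'][:,:,::-1])
```

```text
Fmean [-0.19 -6.51  6.22] pos [ 5.040e-01 -3.000e-04  1.423e-01]
t 7.05 pos [ 5.041e-01 -3.000e-04  1.423e-01] yaw 0.0873 F [-0.1 -5.9  5.9] gap 0.0403
shift [-0.0022 -0.0165  0.0007] turn [ 0.0057 -0.0043  0.0013]
red [ 176  119   55  184 5631]
yel [ 273  204   64   39 1978]
```

View pics/f.png

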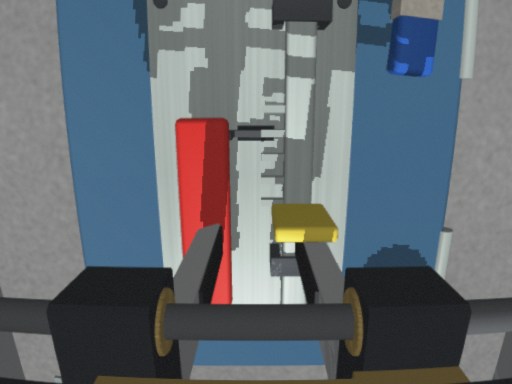

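The tab is in contact with the right fingertip and has advanced about 6 mm. That is beyond the play, so the bolt is free. The catch is still under the left finger, so I'll keep pushing.

Call:
{"fn": "send_rows", "kwargs": {
  "motion": [
    {"rx": 0.001,"ry": -0.001,"tx": 0,"ty": -0.003,"tz": 0.0015,"rz": 0,"jaw": 0.04},
    {"rx": 0.002,"ry": -0.002,"tx": -0.001,"ty": -0.006,"tz": 0.0015,"rz": 0,"jaw": 0.04},
    {"rx": 0.004,"ry": -0.003,"tx": -0.001,"ty": -0.009,"tz": 0.0015,"rz": 0,"jaw": 0.04},
    {"rx": 0.005,"ry": -0.004,"tx": -0.002,"ty": -0.012,"tz": 0.0015,"rz": 0.001,"jaw": 0.04},
    {"rx": 0.005,"ry": -0.004,"tx": -0.002,"ty": -0.015,"tz": 0.0015,"rz": 0.001,"jaw": 0.04}
  ]
}}

```text
time: 7.6
eef_pos: [0.5033, 0.0121, 0.1424]
tcp_rot: [3.132, 0.136, 0.011]
wrist_force: [0.7, -7.1, 5.6]
finger_gap: 0.422
```

Run:
```python
from h import *
st(3);go(.503-.086*.040,-.0139+.996*.040,.1415,.086)
p=bot.get_image('wrist')
for k,(c,b,s) in blobs(p).items(): print(k,s)
```

```text
Fmean [ 1.51 -6.03  5.61] pos [0.5032 0.0125 0.1424]
t 7.75 pos [0.5032 0.0125 0.1424] yaw 0.0869 F [ 0.9 -5.5  6. ] gap 0.0402
shift [-0.0025 -0.0137  0.0008] turn [ 0.0061 -0.0064  0.0009]
red [ 177  143   54  160 4488]
yel [ 272  205   65   38 1982]
```

Call:
{"fn": "send_rows", "kwargs": {
  "motion": [
    {"rx": 0.001,"ry": -0.001,"tx": 0,"ty": -0.003,"tz": 0.0015,"rz": 0,"jaw": 0.04},
    {"rx": 0.002,"ry": -0.002,"tx": -0.001,"ty": -0.006,"tz": 0.0015,"rz": 0,"jaw": 0.04},
    {"rx": 0.004,"ry": -0.004,"tx": -0.001,"ty": -0.009,"tz": 0.0015,"rz": 0,"jaw": 0.04},
    {"rx": 0.006,"ry": -0.006,"tx": -0.002,"ty": -0.012,"tz": 0.0015,"rz": 0.001,"jaw": 0.04},
    {"rx": 0.006,"ry": -0.006,"tx": -0.002,"ty": -0.015,"tz": 0.0015,"rz": 0.001,"jaw": 0.04}
  ]
}}

```text
time: 8.3
eef_pos: [0.5025, 0.0249, 0.1425]
tcp_rot: [3.133, 0.135, 0.011]
wrist_force: [1.7, -7.7, 5.9]
finger_gap: 0.428
```

Run:
```python
from h import *
st(3);go(.503-.086*.048,-.0139+.996*.048,.1415,.086)
p=bot.get_image('wrist')
for k,(c,b,s) in blobs(p).items(): print(k,s)
```

```text
Fmean [ 1.68 -5.89  5.93] pos [0.5025 0.0253 0.1425]
t 8.45 pos [0.5025 0.0253 0.1425] yaw 0.0865 F [ 2.2 -5.4  5.9] gap 0.0402
shift [-0.0028 -0.0089  0.0009] turn [ 0.0053 -0.0065  0.0005]
red [ 178  168   52  136 3332]
yel [ 271  204   65   39 1967]
```

Call:
{"fn": "send_rows", "kwargs": {
  "motion": [
    {"rx": 0.001,"ry": -0.001,"tx": 0,"ty": -0.002,"tz": 0.0015,"rz": 0,"jaw": 0.04},
    {"rx": 0.002,"ry": -0.002,"tx": -0.001,"ty": -0.004,"tz": 0.0015,"rz": 0,"jaw": 0.04},
    {"rx": 0.004,"ry": -0.004,"tx": -0.001,"ty": -0.006,"tz": 0.0015,"rz": 0,"jaw": 0.04},
    {"rx": 0.005,"ry": -0.006,"tx": -0.002,"ty": -0.0075,"tz": 0.0015,"rz": 0,"jaw": 0.04},
    {"rx": 0.005,"ry": -0.006,"tx": -0.002,"ty": -0.009,"tz": 0.0015,"rz": 0,"jaw": 0.04}
  ]
}}

```text
time: 9.0
eef_pos: [0.5022, 0.0319, 0.1426]
tcp_rot: [3.133, 0.136, 0.011]
wrist_force: [2.0, -7.2, 4.7]
finger_gap: 0.426
```

Run:
```python
from h import *
st(3);go(.503-.086*.050,-.0139+.996*.050,.1415,.086)
p=bot.get_image('wrist')
for k,(c,b,s) in blobs(p).items(): print(k,s)
cv2.imwrite('pics/g.png',p['frame'][:,:,::-1])
```

```text
Fmean [ 1.63 -7.2   4.78] pos [0.5022 0.032  0.1425]
t 9.15 pos [0.5022 0.032  0.1425] yaw 0.0870 F [ 1.5 -7.4  4.9] gap 0.0400
shift [-0.0031 -0.0042  0.001 ] turn [ 0.0057 -0.0065  0.0009]
red [ 178  180   52  124 2770]
yel [ 271  204   64   39 1957]
```

View pics/g.png

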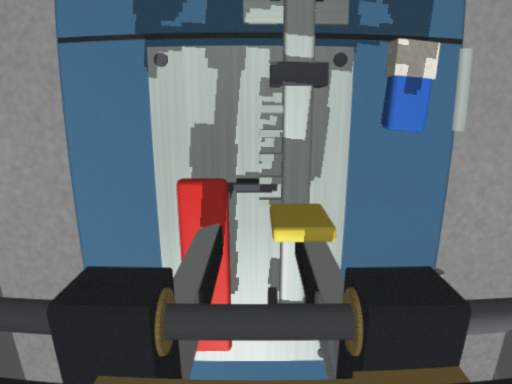

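Call:
{"fn": "send_rows", "kwargs": {
  "motion": [
    {"rx": 0.001,"ry": -0.001,"tx": 0,"ty": -0.0015,"tz": 0.0015,"rz": 0,"jaw": 0.04},
    {"rx": 0.002,"ry": -0.002,"tx": -0.001,"ty": -0.0025,"tz": 0.0015,"rz": 0,"jaw": 0.04},
    {"rx": 0.004,"ry": -0.004,"tx": -0.001,"ty": -0.003,"tz": 0.0015,"rz": 0,"jaw": 0.04},
    {"rx": 0.005,"ry": -0.006,"tx": -0.002,"ty": -0.0035,"tz": 0.0015,"rz": 0,"jaw": 0.04},
    {"rx": 0.005,"ry": -0.006,"tx": -0.002,"ty": -0.004,"tz": 0.0015,"rz": 0,"jaw": 0.04}
  ]
}}

```text
time: 9.7
eef_pos: [0.5025, 0.0323, 0.1422]
tcp_rot: [3.129, 0.136, 0.011]
wrist_force: [4.0, -13.6, 1.1]
finger_gap: 0.424
```

Run:
```python
from h import *
st(3);go(.503-.086*.050,-.0139+.996*.050,.1415,.086)
p=bot.get_image('wrist')
for k,(c,b,s) in blobs(p).items(): print(k,s)
```

```text
Fmean [  3.85 -12.27   1.26] pos [0.5025 0.0322 0.1422]
t 9.85 pos [0.5025 0.0322 0.1422] yaw 0.0869 F [  3.6 -12.    1.4] gap 0.0396
shift [-0.0034 -0.004   0.0006] turn [ 0.0093 -0.0066  0.0009]
red [ 177  180   52  123 2750]
yel [ 270  205   65   38 1998]
```

The end stop is reached: no further movement, and Fy has risen to 12 N. I'll ease back from the tab with the catch still held, then lift.

Call:
{"fn": "send_rows", "kwargs": {
  "motion": [
    {"rx": 0.002,"ry": -0.002,"tx": 0,"ty": 0,"tz": 0.0008,"rz": 0,"jaw": 0.04},
    {"rx": 0.002,"ry": -0.002,"tx": 0,"ty": 0.002,"tz": 0.0008,"rz": 0,"jaw": 0.04},
    {"rx": 0.002,"ry": -0.002,"tx": 0,"ty": 0.004,"tz": 0.0008,"rz": 0,"jaw": 0.04},
    {"rx": 0.002,"ry": -0.002,"tx": 0,"ty": 0.005,"tz": 0.0008,"rz": 0,"jaw": 0.04},
    {"rx": 0.002,"ry": -0.002,"tx": 0,"ty": 0.005,"tz": 0.0008,"rz": 0,"jaw": 0.04}
  ]
}}

```text
time: 10.4
eef_pos: [0.5037, 0.0282, 0.1421]
tcp_rot: [3.134, 0.135, 0.011]
wrist_force: [-1.4, 4.1, 6.7]
finger_gap: 0.423
```

Run:
```python
from h import *
st(2)
p=bot.get_image('wrist')
for k,(c,b,s) in blobs(p).items(): print(k,s)
go(.5,.027,.16,.086)
```

```text
Fmean [-1.36  4.81  6.18] pos [0.5037 0.0283 0.1421]
red [ 175  173   53  130 3099]
yel [ 269  198   64   37 1931]
t 10.55 pos [0.5037 0.0283 0.1421] yaw 0.0862 F [-1.8  4.4  6.8] gap 0.0402
shift [-0.0037  0.001  -0.0179] turn [ 0.0048 -0.0069  0.0002]
```

Call:
{"fn": "send_rows", "kwargs": {
  "motion": [
    {"rx": 0,"ry": 0,"tx": 0,"ty": 0,"tz": -0.004,"rz": 0,"jaw": 0.04},
    {"rx": 0,"ry": 0,"tx": 0,"ty": 0,"tz": -0.009,"rz": 0,"jaw": 0.04},
    {"rx": 0,"ry": 0,"tx": 0,"ty": 0,"tz": -0.015,"rz": 0,"jaw": 0.04},
    {"rx": 0,"ry": 0,"tx": 0,"ty": 0,"tz": -0.025,"rz": 0,"jaw": 0.04},
    {"rx": 0,"ry": 0,"tx": 0,"ty": 0,"tz": -0.04,"rz": 0,"jaw": 0.04}
  ]
}}

```text
time: 11.05
eef_pos: [0.5029, 0.0284, 0.1817]
tcp_rot: [3.134, 0.135, 0.009]
wrist_force: [-0.8, 0.3, 0.3]
finger_gap: 0.425
```

Call:
{"fn": "send_rows", "kwargs": {
  "motion": [
    {"rx": 0,"ry": 0,"tx": 0,"ty": 0.01,"tz": -0.03,"rz": 0,"jaw": 0.04},
    {"rx": 0,"ry": 0,"tx": 0,"ty": 0.03,"tz": -0.06,"rz": 0,"jaw": 0.04},
    {"rx": 0,"ry": 0,"tx": 0,"ty": 0.05,"tz": -0.09,"rz": 0,"jaw": 0.04},
    {"rx": 0,"ry": 0,"tx": 0,"ty": 0.06,"tz": -0.11,"rz": 0,"jaw": 0.04},
    {"rx": 0,"ry": 0,"tx": 0,"ty": 0.06,"tz": -0.11,"rz": 0,"jaw": 0.04}
  ]
}}

```text
time: 11.55
eef_pos: [0.5091, -0.0324, 0.2957]
tcp_rot: [3.132, 0.132, 0.02]
wrist_force: [-0.8, -0.6, -0.1]
finger_gap: 0.427
```

Run:
```python
from h import *
st(6)
p=bot.get_image('wrist')
by=np.array([-.086,.996]);bx=np.array([.996,.086])
R={}
for k,(c,b,s) in blobs(p).items():
    z=.131 if k=='red' else .149
    W=np.array([atz(p,q,z)[:2] for q in b]);R[k]=W
    print(k,s,'x',(W@bx).min().round(4),(W@bx).max().round(4),'y',(W@by).min().round(4),(W@by).max().round(4))
a=R['red']@by;t=R['yel']@by
print('tab rear ahead of red rear',t.min()-a.min(),'(start 46, home 86) red front - tab rear',a.max()-t.min(),'(home 24)')
cv2.imwrite('pics/i.png',p['frame'][:,:,::-1])
t=bot.get_image('top')['frame'][150:270,140:310,::-1]
cv2.imwrite('pics/j.png',cv2.resize(t,None,fx=4,fy=4,interpolation=2))
```

```text
Fmean [ 0.01 -0.06 -0.45] pos [ 0.507  -0.0305  0.2909]
red [ 211   80   30  118 3303] x 0.4601 0.4872 y -0.086 0.0209
yel [267  97  35   9 263] x 0.5105 0.539 y -0.0011 0.0056
tab rear ahead of red rear 0.0848835210169124 (start 46, home 86) red front - tab rear 0.02198883909902113 (home 24)
```

View pics/i.png

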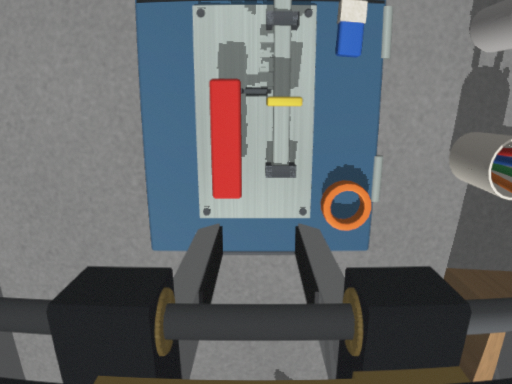

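```bash
python3 -c "
from plant import bot
print(bot.sign_off(), bot.observe()['time'])"
```

```text
the job is handed in; nothing more can be done
the job is handed in; nothing more can be done
```

The box looks locked: the bolt is fully home and the red catch has sprung back up. I handed the job in at about 12 s of robot time.

I pressed the catch about 10 mm down with one fingertip and kept it held while the other fingertip pushed the tab. I stopped when the bolt hit its end stop, then eased back off the tab and lifted clear.

- **Bolt:** in the last wrist picture the tab's rear face is 85 mm ahead of the catch bar's rear end, against 86 mm expected when home. At the end stop the bolt stopped moving and the push force rose to about 12–14 N.
- **Catch:** it appears the same size as before pressing (106.9 mm against 106.7 mm), so it reads as up; pressed fully down it would look about 4% shorter. I did not test the lock by pushing on the bolt.
- **Contact:** the wrist force is about zero and the gripper is well clear.
- **Other items:** the tape roll and eraser look unmoved on the box. I did not re-check the things on the bench, but the arm never went near them.

One reading disagreed: the catch force while held was about 6 N, where the spring figures suggest nearer 7 N at that depth. The bolt still slid freely, so the catch was down far enough.

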